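# Front up the spice jars with a ruler

## Robot

A 6-joint arm with a two-finger parallel gripper is mounted at the origin on the work surface. World frame = base frame: x ahead of the robot, y to its left, z up, the work surface at z = 0. Lengths are in m, angles in rad, forces in N, time in s.
With the tool pointing down it reaches from about 0.25 to 0.85 m from the base axis. Payload 12.5 kg.
Tool frame: the origin (TCP) lies on the mounting face of the last link; the fingertips stand 186 mm ahead of it and the grasp point (between the pads) lies 167 mm ahead of it; z points along the fingers, y is the line along which they close (so a half turn about z gives the same grasp; the last joint's range is limited). The gripper opens to 93 mm and grips with 3 to 60 N. Pads are 15 mm wide; open, the fingers measure 128 mm over their backs; the gripper's body (75 mm by 188 mm) begins 65 mm behind the grasp point.
Start: joints at [-1.244, 0.351, 1.652, -0, 1.139, -0.085], TCP at [0.22, -0.504, 0.405] pointing down, gripper open.
Joint ranges: [-2.75, 2.75], [-0.79, 2.1], [0.01, 2.65], [-1.57, 4.71], [0.07, 3.14], [-2.87, 2.87]. Speed limits (rad/s): [2.22, 2.22, 2.79, 3.14, 3.14, 3.14].

## Interface

Orientations are given as a rotation vector (axis times angle).
In Python, from plant import ctrl gives the robot as it stands.
- The arm moves only by the tool play_rows, never from a script. Its argument "steps" is a list of rows, each an object of numbers: "jaw": the closure, from 0 (fully open) to 1 (shut); "dx", "dy", "dz": the shift along the world's x, y, z as a fraction of full scale; "yaw": the turn about the world's z as a fraction of full scale. In form: [{"jaw": .., "dx": .., "dy": .., "dz": .., "yaw": ..}, ...]. A call has 1 to 20 rows; each row shifts and turns the commanded pose from where the row before left it; what a row does not reach is not made up. Full scale, the value 1, is 7.5 cm for a shift and 45 degrees for a turn. A row lasts 1/8 s, in which the tool goes at most 62.5 mm and 10.7 degrees, less where a joint would pass 70% of its speed; a pose out of reach is approached as far as the arm can. A call with a number of a shift or a turn outside -1 to 1 is refused whole. A call with a gripper value outside its range is refused whole. The fingers move at their own pace and stop on an object; "grip_force" is the grip in N (left out, the last holds). Time passes only in rows, so rows that do not move let the fingers close. It gives the time, the measured TCP pose, the force and the opening at its end, in the units of the state.
- ctrl.observe(): the state, without advancing time (a new reading comes with each control period).
- ctrl.capture(name): name is "scene" or "top" or "wrist"; returns the picture (384x512x3 uint8, blue, green, red); there is no depth.
- ctrl.get_calibration(name): a dict with "fovy" (degrees; the focal length in pixels is half the picture's height over the tangent of half this angle, whatever the lens; pixels are square), "cx", "cy" (the principal point, pixels), "cam_to_world" (4x4, takes a point from camera to world coordinates); the wrist camera has in their place "mount" (4x4, takes a point from camera to tool coordinates, whose origin is the TCP and whose axes are the flange's). Camera axes: x right, y up, looking along -z (the intrinsics and any distortion apply to the point x, -y, -z); pixel columns grow to the right and rows downward; lengths in m; the calibration is good to about 2 mm. A picture is of the moment at which its call begins: read the wrist's pose just before it. get_calibration takes no time and is no camera call.
- ctrl.job_done(): hands the job in, once; it reports no verdict.
Trained networks look in the newest picture that a camera, given by its name, has taken for a name from the list of things; names that differ only in an ending like _2 or _b are one class to them, and where a whole thing is asked for, a point or a joint stands for the part that bears it (a point fixed in the world has none). Each returns a list of dicts, best first, with "confidence" (0 to 1); they miss things now and then, are a little off and sometimes report something else, mostly with a low value. They report only what shows in the picture. A call takes as long as a camera call.
- ctrl.outline_of(target, camera): "region" (384x512 bool, what is visible of it) and "extent" ([left, top, right, bottom] in pixels, round what is visible of it).
The state is a dict: "clock": time; "joint_pos": joint angles; "joint_velocities": joint speeds; "joint_efforts": joint torques, N m; "ee_pos": TCP position; "orientation": TCP orientation; "contact_force": force on the tool from outside, world axes, zero at the start; "torque": the same for the moment, N m; "grip_width": opening from 0.0 (shut) to 1.0 (fully open).
Only numpy, scipy, OpenCV 4.12 (cv2) and the standard library are available. Lean on these libraries where they do the work, as an engineer would, in place of code of your own. Each camera call takes 0.05 s, during which the arm holds its last target. There are 200 camera calls.

## Task

Set the refilled jar from the scale gently down in the gap of the row on the display board. Then take the wooden ruler by its handle and, with its edge laid behind the row, push all five jars forward together, not with your fingers, into one straight row with their fronts along the back edge of the board's metal strip. Finish by laying the ruler flat on the counter again, left of the board, with every jar upright and the other things on the counter left where they stand.

Things in the scene. Friction and masses are not known exactly. Their poses are not given: they have to be found in the camera images.
- board: Fixed dark display board, 280 (x) x 440 (y) mm, 18 mm thick, turned up to 6 degrees. Origin at the centre of its underside, on the counter. Its x axis points to its front edge (the far, customer side), its y along the row, to the left. A flush metal strip 20 mm wide lies along the whole front edge, from x = +120 mm (the strip's back edge) to +140 mm.
- refill_jar: Loose glass spice jar, an upright cylinder 60 mm in diameter, 95 mm tall, with a flat metal lid of the same diameter, 0.18 to 0.37 kg. Origin under its centre; its yaw means nothing. This is the refilled jar, at the start standing on the pan of the scale.
- jar_a: Loose glass spice jar, an upright cylinder 60 mm in diameter, 95 mm tall, with a flat metal lid of the same diameter, 0.18 to 0.37 kg. Origin under its centre; its yaw means nothing. Stands in the row on the board, 80 mm from the next (160 across the gap; to 6 mm), 25 to 80 mm too far back. At the right end of the row (the board's -y).
- jar_b: Loose glass spice jar, an upright cylinder 60 mm in diameter, 95 mm tall, with a flat metal lid of the same diameter, 0.18 to 0.37 kg. Origin under its centre; its yaw means nothing. Stands in the row on the board, 80 mm from the next (160 across the gap; to 6 mm), 25 to 80 mm too far back. One of the inner jars.
- jar_c: Loose glass spice jar, an upright cylinder 60 mm in diameter, 95 mm tall, with a flat metal lid of the same diameter, 0.18 to 0.37 kg. Origin under its centre; its yaw means nothing. Stands in the row on the board, 80 mm from the next (160 across the gap; to 6 mm), 25 to 80 mm too far back. One of the inner jars.
- jar_d: Loose glass spice jar, an upright cylinder 60 mm in diameter, 95 mm tall, with a flat metal lid of the same diameter, 0.18 to 0.37 kg. Origin under its centre; its yaw means nothing. Stands in the row on the board, 80 mm from the next (160 across the gap; to 6 mm), 25 to 80 mm too far back. At the left end of the row (the board's +y).
- gap (a point): Point on the board's top in the gap of the row (one of the three inner places), midway between its neighbours sideways to some 6 mm; the clear width there is about 100 mm. It lies 25 to 80 mm behind the line where the jars' middles must end, at random like the jars: only its place along the board's y matters. Axes as the board's.
- scale: Fixed compact counter scale, 245 (x) x 200 (y) mm, on the right. Origin under its middle, on the counter. Its square steel pan, 185 x 200 mm, is flat, its top 60 mm above the counter; the key panel is on the side towards the robot.
- ruler: Loose wooden ruler, 0.30 kg: flat blade 420 (y) x 90 (x) mm, 8 mm thick, its two long edges alike. On its middle a bow handle: a bar 24 mm wide (x), 110 mm long (y), 44 to 68 mm above the underside, on 20 mm posts at its ends; gripped across the 24 mm from above. Origin under its centre. Starts flat on the counter left of the board, its length roughly away from the robot.
- bottle_back: Bystander: corked green glass bottle, 54 mm in diameter, 130 mm tall, on the robot's side of the scale. Origin under its centre.
- bottle_right: Bystander: corked green glass bottle, 60 mm in diameter, 190 mm tall, beyond the board's right end. Origin under its centre.
- mortar: Bystander: brass mortar, 94 mm in diameter, 85 mm tall, a pestle leaning in it up to 130 mm, beyond the left half of the board. Origin under its centre.
- clay_bowls: Bystander: stack of clay bowls, 100 mm in diameter, 52 mm tall, beyond the middle of the board. Origin under its centre.
- carton: Bystander: small carton 60 x 100 x 70 mm tall, beyond the right half of the board. Origin under its centre.
- scoop: Bystander: steel spice scoop lying on the counter on the robot's side of the board's left half, 180 mm long (its own x, from -97 to +85 mm), 50 mm wide, 28 mm tall. Origin on the counter, where handle and pan meet.
- soap_dish: Bystander: round wooden dish, 110 mm in diameter, with two soaps on it, 60 mm tall, beyond the board's left end. Origin under its centre.

How it is judged:
By the outcome, as a careful person would: the job done as asked, in the order asked, and still so for the second after the job is handed in, with the robot touching nothing.
It also fails if it takes over 72 s, if anything falls off the work surface, if the arm or the gripper's body presses on something with over 40 N, if the wrist force passes 120 N, or if a joint passes its speed limit or range.

## Working session

There is one attempt and no reset: what is moved stays moved. The work goes in short steps, Python scripts to look and compute and a tool call to move; the robot and the scene stay as the last step left them, time stands still between calls to the robot, and variables do not carry over. Pictures are saved under pics/ and viewed, on a budget of 10 in all, crops included, one or two more only if the job needs it, and the job is handed in when it is done.

Besides the shell and the picture viewer there is one more tool, called after "Call:" as a command line: name --argument value ..., lists and objects as JSON in quotes. play_rows: Moves the arm, as the interface text tells. Its arguments: {"type":"object","properties":{"steps":{"type":"array"},"grip_force":{"type":"number"}},"required":["steps"]}

```bash
ls; mkdir -p pics; python3 - <<'E'
from plant import ctrl
import cv2,numpy as np
for n in("scene","top"):
    im=ctrl.capture(n);cv2.imwrite(f"pics/{n}0.png",im)
for n in("scene","top","wrist"):
    print(n,{k:np.round(v,4).tolist() if not isinstance(v,str) else v for k,v in ctrl.get_calibration(n).items()})
s=ctrl.observe()
for k in s: print(k,np.round(s[k],4))
E
```

```text
pics
scene {'fovy': 47.7906, 'cx': 247.8117, 'cy': 185.6923, 'cam_to_world': [[0.7093, -0.5243, 0.4712, 1.2017], [0.7047, 0.5107, -0.4926, -0.6882], [0.0176, 0.6814, 0.7317, 1.1204], [0.0, 0.0, 0.0, 1.0]]}
top {'fovy': 48.0138, 'cx': 254.3455, 'cy': 195.5869, 'cam_to_world': [[-0.0247, 0.9903, -0.1368, 0.3971], [-0.9997, -0.0253, -0.003, 0.0023], [-0.0065, 0.1367, 0.9906, 1.1959], [0.0, 0.0, 0.0, 1.0]]}
wrist {'fovy': 60.8807, 'cx': 262.0606, 'cy': 185.6441, 'mount': [[0.0017, 0.9718, 0.236, 0.0652], [1.0, -0.0016, -0.0005, -0.0012], [-0.0001, 0.236, -0.9718, 0.0198], [0.0, 0.0, 0.0, 1.0]]}
clock 0.1
joint_pos [-1.2436  0.3512  1.6524 -0.      1.1391 -0.0846]
joint_velocities [ 0.0001 -0.0007 -0.0014 -0.     -0.0009 -0.0005]
joint_efforts [ 1.20000e-03 -4.98030e+01 -2.85706e+01  7.01000e-02  2.39000e-02
 -0.00000e+00]
ee_pos [ 0.2201 -0.5039  0.4043]
orientation [-3.0742e+00 -6.4210e-01  2.0000e-04]
contact_force [ 0.4055 -0.0766 -0.3154]
torque [-0.0231  0.0062 -0.0008]
grip_width 1.0002
```

View pics/top0.png

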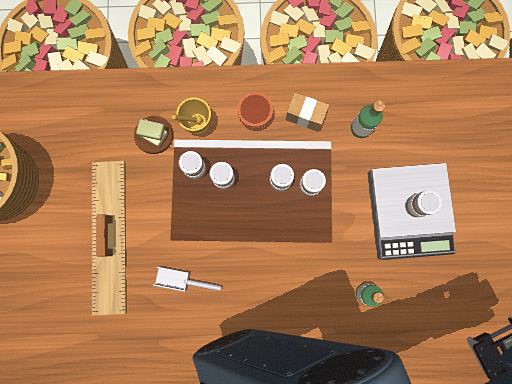

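View pics/scene0.png

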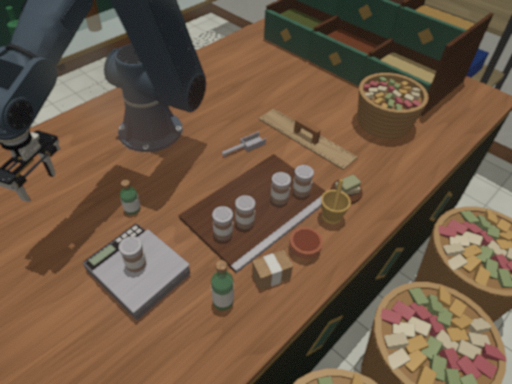

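The top view shows the four jars at (190,162), (222,175), (282,177) and (313,182), with the gap near (252,180). The refill jar is at (427,204) on the scale and the ruler at (109,237). The scene view agrees. Next I'll fit the poses from the outlines.

```bash
cat > h.py <<'E'
from plant import ctrl
import cv2,numpy as np
from scipy.optimize import minimize
W,H=512,384
def proj(n,P,tcp=None):
    c=ctrl.get_calibration(n);T=np.array(c["cam_to_world"]) if tcp is None else tcp@np.array(c["mount"])
    f=H/2/np.tan(np.radians(c["fovy"])/2)
    q=(np.asarray(P)-T[:3,3])@T[:3,:3]
    return np.c_[c["cx"]+f*q[:,0]/-q[:,2],c["cy"]-f*q[:,1]/-q[:,2]]
def cyl(r,h,z0):
    a=np.linspace(0,2*np.pi,40,endpoint=False);c=np.c_[r*np.cos(a),r*np.sin(a)]
    return np.r_[np.c_[c,c[:,0]*0+z0],np.c_[c,c[:,0]*0+z0+h]]
def box(lx,ly,z0,z1):
    return np.array([[x,y,z] for x in(-lx/2,lx/2) for y in(-ly/2,ly/2) for z in(z0,z1)])
def place(P,p):
    c,s=np.cos(p[2]) if len(p)>2 else 1,np.sin(p[2]) if len(p)>2 else 0
    return P@np.array([[c,s,0],[-s,c,0],[0,0,1]])+[p[0],p[1],0]
def sil(n,P,S=16):
    h=cv2.convexHull(proj(n,P).astype(np.float32))
    m=np.zeros((H*4,W*4),np.uint8);cv2.fillConvexPoly(m,np.round((h*4+1.5)*S).astype(np.int32),255,shift=4)
    return cv2.resize(m,(W,H),interpolation=cv2.INTER_AREA)/255.
def fit(masks,P,p0):
    def cost(p):
        t=0
        for n,m in masks.items():
            s=sil(n,place(P,p));t+=1-np.minimum(s,m).sum()/np.maximum(s,m).sum()
        return t/len(masks)
    p0=np.array(p0,float)
    sx=np.vstack([p0]+[p0+d for d in np.diag([.015,.015,.06][:len(p0)])])
    r=minimize(cost,p0,method="Nelder-Mead",options=dict(initial_simplex=sx,xatol=1e-4,fatol=1e-4,maxiter=120))
    return r.x,r.fun
def unproj(n,uv,z):
    c=ctrl.get_calibration(n);T=np.array(c["cam_to_world"]);f=H/2/np.tan(np.radians(c["fovy"])/2)
    d=T[:3,:3]@np.array([(uv[0]-c["cx"])/f,-(uv[1]-c["cy"])/f,-1]);o=T[:3,3]
    return (o+d*(z-o[2])/d[2])[:2]
def hull(m):
    c=np.vstack(cv2.findContours(m.astype(np.uint8),0,2)[0]);o=np.zeros((H,W),np.uint8)
    return cv2.fillConvexPoly(o,cv2.convexHull(c),1).astype(float)
def ctr(e): return ((e[0]+e[2])/2,(e[1]+e[3])/2)
E
cat > m.py <<'E'
from h import *
def jars(z0=.018,cams=("top","scene"),names=("jar_a","refill_jar")):
    D={}
    for n in cams:
        L=[]
        for nm in names:
            for d in ctrl.outline_of(nm,n): 
                if d["confidence"]>.3 and all(np.hypot(*(np.array(ctr(d["extent"]))-ctr(e["extent"])))>6 for e in L): L.append(d)
        D[n]=L
    return D
E
python3 - <<'E'
from m import *
[ctrl.capture(n) for n in("top","scene")]
D=jars()
for d in D["top"]:
    uv=ctr(d["extent"]);z0=.06 if uv[0]>350 else .018
    p=unproj("top",uv,z0+.05)
    for cams in(("top",),("top","scene")):
        ms={"top":d["region"].astype(float)}
        if len(cams)>1:
            q=proj("scene",[[*p,z0+.05]])[0]
            e=min(D["scene"],key=lambda e:np.hypot(*(q-ctr(e["extent"]))))
            ms["scene"]=e["region"].astype(float)
        x,c=fit(ms,cyl(.03,.095,z0),p);print("jar",np.round(uv),cams,np.round(x,4),round(c,3),round(d["confidence"],2))
S={"board":(box(.28,.44,0,.018),[.55,.03,0]),"scale":(box(.245,.2,0,.06),[.46,-.4,0]),"ruler":(box(.42,.09,0,.008),[.45,.42,1.57])}
for k,(P,p0) in S.items():
    ms={}
    for n in("top","scene"):
        L=ctrl.outline_of(k,n)
        if L:
            ms[n]=hull(L[0]["region"]) 
            p=unproj(n,ctr(L[0]["extent"]),.02);print(k,n,round(L[0]["confidence"],2),np.round(p,3))
    for sub in (("top",),("top","scene")):
        m={n:ms[n] for n in sub if n in ms}
        x,c=fit(m,P,p0);print("  fit",sub,np.round(x,4),round(c,3))
for k in("bottle_back","bottle_right","mortar","clay_bowls","carton","scoop","soap_dish"):
    L=ctrl.outline_of(k,"top")
    for d in L[:2]: print(k,round(d["confidence"],2),np.round(unproj("top",ctr(d["extent"]),.03),3),np.round(d["extent"]))
E
```

```text
jar [311. 182.] ('top',) [ 0.5831 -0.1469] 0.051 0.83
jar [311. 182.] ('top', 'scene') [ 0.5817 -0.1468] 0.081 0.83
jar [224. 176.] ('top',) [0.6088 0.0892] 0.054 0.77
jar [224. 176.] ('top', 'scene') [0.6068 0.0887] 0.087 0.77
jar [193. 167.] ('top',) [0.6383 0.168 ] 0.053 0.66
jar [193. 167.] ('top', 'scene') [0.6361 0.1672] 0.086 0.66
jar [285. 177.] ('top',) [ 0.5988 -0.0663] 0.098 0.59
jar [285. 177.] ('top', 'scene') [ 0.5956 -0.0678] 0.102 0.59
jar [423. 204.] ('top',) [ 0.5151 -0.4192] 0.045 0.57
jar [423. 204.] ('top', 'scene') [ 0.5147 -0.4203] 0.069 0.57
board top 0.58 [0.571 0.008]
board scene 0.71 [ 0.587 -0.023]
  fit ('top',) [ 0.5751  0.0144 -0.0385] 0.03
  fit ('top', 'scene') [ 0.5747  0.0135 -0.0369] 0.043
scale top 0.61 [ 0.506 -0.423]
scale scene 0.75 [ 0.507 -0.42 ]
  fit ('top',) [ 0.5042 -0.4177  0.0501] 0.034
  fit ('top', 'scene') [ 0.5038 -0.4164  0.0498] 0.059
ruler top 0.89 [0.458 0.405]
ruler scene 0.65 [0.48  0.385]
  fit ('top',) [0.46   0.4111 3.1687] 0.053
  fit ('top', 'scene') [0.458  0.4113 3.169 ] 0.119
bottle_back 0.76 [ 0.283 -0.296] [356. 284. 386. 307.]
bottle_right 0.88 [ 0.768 -0.315] [351.  98. 384. 138.]
mortar 0.72 [0.786 0.179] [169.  98. 212. 135.]
clay_bowls 0.69 [ 0.803 -0.004] [238.  93. 273. 126.]
clay_bowls 0.62 [ 0.289 -0.3  ] [358. 280. 387. 307.]
carton 0.75 [ 0.795 -0.147] [288.  92. 325. 129.]
carton 0.31 [0.45  0.406] [ 90. 161. 124. 317.]
scoop 0.72 [0.338 0.184] [157. 268. 222. 291.]
soap_dish 0.71 [0.735 0.294] [128. 116. 171. 155.]
soap_dish 0.57 [0.568 0.007] [175. 139. 333. 245.]
```

Call:
play_rows --steps '[{"jaw":0,"dx":0.562,"dy":0.16,"dz":0,"yaw":0.204},{"jaw":0,"dx":0.562,"dy":0.16,"dz":0,"yaw":0.204},{"jaw":0,"dx":0.562,"dy":0.16,"dz":0,"yaw":0.204},{"jaw":0,"dx":0.562,"dy":0.16,"dz":0,"yaw":0.204},{"jaw":0,"dx":0.562,"dy":0.16,"dz":0,"yaw":0.204},{"jaw":0,"dx":0.562,"dy":0.16,"dz":0,"yaw":0.204},{"jaw":0,"dx":0.562,"dy":0.16,"dz":0,"yaw":0.204},{"jaw":0,"dx":0,"dy":0,"dz":0,"yaw":0},{"jaw":0,"dx":0,"dy":0,"dz":0,"yaw":0}]'

```text
clock: 2.17
ee_pos: [0.5149, -0.4201, 0.4045]
orientation: [-2.264, -2.178, 0.0]
contact_force: [0.1, -0.2, 0.7]
grip_width: 0.999
```

```bash
cat >> h.py <<'E'
from scipy.spatial.transform import Rotation as Rn
def tcp():
    s=ctrl.observe();T=np.eye(4);T[:3,:3]=Rn.from_rotvec(s["orientation"]).as_matrix();T[:3,3]=s["ee_pos"];return T
def tang(T): return np.arctan2(T[1,0],T[0,0])
E
python3 - <<'E'
from h import *
T=tcp();im=ctrl.capture("wrist");L=ctrl.outline_of("refill_jar","wrist")
print(tang(T))
# best lid check: draw predicted lid circle
P=place(cyl(.03,.095,.06),[.5149,-.4199]);q=proj("wrist",P,T)
for i in(slice(0,40),slice(40,80)): cv2.polylines(im,[np.round(q[i]).astype(int)],True,(0,0,255),1)
for d in L[:2]: print(d["confidence"],d["extent"],q[:,0].min(),q[:,1].min(),q[:,0].max(),q[:,1].max())
cv2.imwrite("pics/w1.png",im)
E
```

```text
1.5321709027785244
0.58 [216.7, 143.4, 304.7, 237.3] 221.64030306664 143.63648832796108 303.65438222683747 237.5240036017396
```

View pics/w1.png

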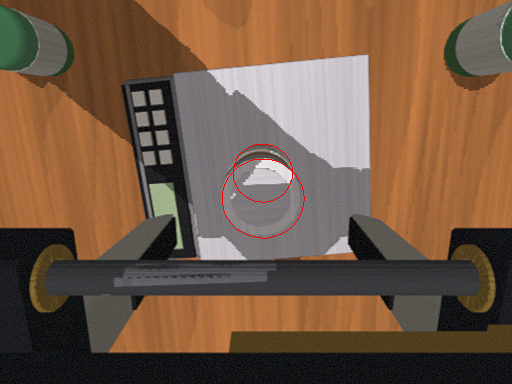

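The wrist view shows the jar lid at about (263,197), matching the predicted circle and centred between the fingers. Descending to grip it.

Call:
play_rows --steps '[{"jaw":0,"dx":0,"dy":0,"dz":-0.4,"yaw":0},{"jaw":0,"dx":0,"dy":0,"dz":-0.4,"yaw":0},{"jaw":0,"dx":0,"dy":0,"dz":-0.4,"yaw":0},{"jaw":0,"dx":0,"dy":0,"dz":-0.23,"yaw":0},{"jaw":0,"dx":0,"dy":0,"dz":0,"yaw":0},{"jaw":1,"dx":0,"dy":0,"dz":0,"yaw":0},{"jaw":1,"dx":0,"dy":0,"dz":0,"yaw":0},{"jaw":1,"dx":0,"dy":0,"dz":0,"yaw":0},{"jaw":1,"dx":0,"dy":0,"dz":0,"yaw":0},{"jaw":1,"dx":0,"dy":0,"dz":0,"yaw":0},{"jaw":1,"dx":0,"dy":0,"dz":0,"yaw":0}]' --grip_force 25

```text
clock: 3.65
ee_pos: [0.5152, -0.42, 0.2979]
orientation: [2.263, 2.179, -0.0]
contact_force: [-3.3, 1.0, 5.6]
grip_width: 0.64
```

Call:
play_rows --steps '[{"jaw":1,"dx":0,"dy":0,"dz":0.2,"yaw":0},{"jaw":1,"dx":0,"dy":0,"dz":0.4,"yaw":0},{"jaw":1,"dx":0,"dy":0,"dz":0.5,"yaw":0},{"jaw":1,"dx":0,"dy":0.2,"dz":0.23,"yaw":0},{"jaw":1,"dx":0.1,"dy":0.4,"dz":0,"yaw":0},{"jaw":1,"dx":0.1,"dy":0.5,"dz":0,"yaw":0},{"jaw":1,"dx":0.1,"dy":0.5,"dz":0,"yaw":0},{"jaw":1,"dx":0.1,"dy":0.5,"dz":0,"yaw":0},{"jaw":1,"dx":0.1,"dy":0.5,"dz":0,"yaw":0},{"jaw":1,"dx":0.1,"dy":0.5,"dz":0,"yaw":0},{"jaw":1,"dx":0.1,"dy":0.5,"dz":0,"yaw":0},{"jaw":1,"dx":0.1,"dy":0.5,"dz":0,"yaw":0},{"jaw":1,"dx":0.1,"dy":0.5,"dz":0,"yaw":0},{"jaw":1,"dx":0.1,"dy":0.5,"dz":0,"yaw":0},{"jaw":1,"dx":0.06,"dy":0.4,"dz":0,"yaw":0},{"jaw":1,"dx":0,"dy":0.2,"dz":0,"yaw":0},{"jaw":1,"dx":0,"dy":0.047,"dz":0,"yaw":0},{"jaw":1,"dx":0,"dy":0,"dz":0,"yaw":0},{"jaw":1,"dx":0,"dy":0,"dz":0,"yaw":0}]'

```text
clock: 6.02
ee_pos: [0.5946, 0.0102, 0.3972]
orientation: [2.264, 2.178, -0.0]
contact_force: [-0.6, 0.2, -2.8]
grip_width: 0.645
```

Call:
play_rows --steps '[{"jaw":1,"dx":0,"dy":0,"dz":-0.3,"yaw":0},{"jaw":1,"dx":0,"dy":0,"dz":-0.4,"yaw":0},{"jaw":1,"dx":0,"dy":0,"dz":-0.4,"yaw":0},{"jaw":1,"dx":0,"dy":0,"dz":-0.4,"yaw":0},{"jaw":1,"dx":0,"dy":0,"dz":-0.2,"yaw":0},{"jaw":1,"dx":0,"dy":0,"dz":-0.06,"yaw":0},{"jaw":1,"dx":0,"dy":0,"dz":-0.03,"yaw":0},{"jaw":1,"dx":0,"dy":0,"dz":-0.03,"yaw":0},{"jaw":1,"dx":0,"dy":0,"dz":-0.03,"yaw":0},{"jaw":1,"dx":0,"dy":0,"dz":0,"yaw":0},{"jaw":1,"dx":0,"dy":0,"dz":0,"yaw":0}]'

```text
clock: 7.4
ee_pos: [0.5947, 0.0111, 0.2586]
orientation: [2.263, 2.179, 0.0]
contact_force: [0.0, -0.2, -2.8]
grip_width: 0.641
```

Call:
play_rows --steps '[{"jaw":1,"dx":0,"dy":0,"dz":-0.02,"yaw":0},{"jaw":1,"dx":0,"dy":0,"dz":-0.02,"yaw":0},{"jaw":1,"dx":0,"dy":0,"dz":0,"yaw":0}]'

```text
clock: 7.78
ee_pos: [0.5947, 0.011, 0.2559]
orientation: [2.263, 2.179, 0.0]
contact_force: [-2.1, 0.7, 4.1]
grip_width: 0.642
```

Call:
play_rows --steps '[{"jaw":0.5,"dx":0,"dy":0,"dz":0,"yaw":0},{"jaw":0,"dx":0,"dy":0,"dz":0,"yaw":0},{"jaw":0,"dx":0,"dy":0,"dz":0,"yaw":0},{"jaw":0,"dx":0,"dy":0,"dz":0,"yaw":0},{"jaw":0,"dx":0,"dy":0,"dz":0.1,"yaw":0},{"jaw":0,"dx":0,"dy":0,"dz":0.4,"yaw":0},{"jaw":0,"dx":0,"dy":0,"dz":0.6,"yaw":0},{"jaw":0,"dx":0,"dy":0,"dz":0.6,"yaw":0},{"jaw":0,"dx":-0.1,"dy":0.4,"dz":0.2,"yaw":-0.2},{"jaw":0,"dx":-0.2,"dy":0.6,"dz":0,"yaw":-0.2},{"jaw":0,"dx":-0.2,"dy":0.6,"dz":0,"yaw":-0.2},{"jaw":0,"dx":-0.3,"dy":0.6,"dz":0,"yaw":-0.2},{"jaw":0,"dx":-0.3,"dy":0.6,"dz":0,"yaw":-0.2},{"jaw":0,"dx":-0.3,"dy":0.6,"dz":0,"yaw":-0.2},{"jaw":0,"dx":-0.3,"dy":0.6,"dz":0,"yaw":-0.2},{"jaw":0,"dx":-0.1,"dy":0.6,"dz":0,"yaw":-0.2},{"jaw":0,"dx":0,"dy":0.6,"dz":0,"yaw":-0.2},{"jaw":0,"dx":0,"dy":0.133,"dz":0,"yaw":-0.117},{"jaw":0,"dx":0,"dy":0,"dz":0,"yaw":0},{"jaw":0,"dx":0,"dy":0,"dz":0,"yaw":0}]'

```text
clock: 10.28
ee_pos: [0.4598, 0.4104, 0.3982]
orientation: [3.141, 0.046, 0.0]
contact_force: [-0.2, -0.2, 0.7]
grip_width: 1.003
```

```bash
python3 - <<'E'
from m import *
T=tcp();im=ctrl.capture("wrist");print(tang(T),T[:3,3])
P=place(np.array([[x,y,z] for x,y,z in [(-.21,-.045,.008),(.21,-.045,.008),(.21,.045,.008),(-.21,.045,.008)]]),[.459,.4112,.0275])
Q=place(np.array([(-.055,-.012,.068),(.055,-.012,.068),(.055,.012,.068),(-.055,.012,.068)]),[.459,.4112,.0275])
for p in(P,Q): cv2.polylines(im,[np.round(proj("wrist",p,T)).astype(int)],True,(0,0,255),1)
cv2.imwrite("pics/w2.png",im)
t=ctrl.capture("top");ctrl.capture("scene");D=jars()
for d in D["top"]:
    print(np.round(d["extent"]),round(d["confidence"],2), np.round(fit({"top":d["region"].astype(float)},cyl(.03,.095,.018),unproj("top",ctr(d["extent"]),.068))[0],4))
E
```

```text
0.02945243945893921 [0.4597543  0.41043113 0.39823703]
[296. 170. 328. 196.] 0.97 [ 0.5833 -0.1469]
[178. 153. 206. 179.] 0.88 [0.6388 0.1681]
[270. 163. 296. 188.] 0.74 [ 0.5993 -0.0672]
[210. 160. 238. 191.] 0.59 [0.6078 0.0887]
[238. 165. 267. 196.] 0.58 [0.5956 0.0114]
```

View pics/w2.png

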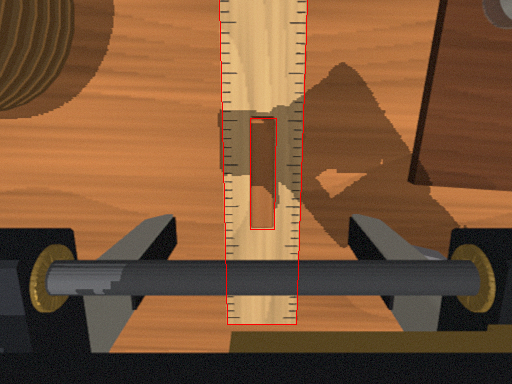

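The predicted ruler and handle outlines match the wrist picture, with the handle at (262,172). All five jars are in place. Gripping the handle.

Call:
play_rows --steps '[{"jaw":0,"dx":0,"dy":0,"dz":-0.4,"yaw":0},{"jaw":0,"dx":0,"dy":0,"dz":-0.6,"yaw":0},{"jaw":0,"dx":0,"dy":0,"dz":-0.6,"yaw":0},{"jaw":0,"dx":0,"dy":0,"dz":-0.5,"yaw":0},{"jaw":0,"dx":0,"dy":0,"dz":-0.23,"yaw":0},{"jaw":0,"dx":0,"dy":0,"dz":0,"yaw":0},{"jaw":1,"dx":0,"dy":0,"dz":0,"yaw":0},{"jaw":1,"dx":0,"dy":0,"dz":0,"yaw":0},{"jaw":1,"dx":0,"dy":0,"dz":0,"yaw":0},{"jaw":1,"dx":0,"dy":0,"dz":0,"yaw":0},{"jaw":1,"dx":0,"dy":0,"dz":0,"yaw":0},{"jaw":1,"dx":0,"dy":0,"dz":0,"yaw":0},{"jaw":1,"dx":0,"dy":0,"dz":0,"yaw":0},{"jaw":1,"dx":0,"dy":0,"dz":0,"yaw":0},{"jaw":1,"dx":0,"dy":0,"dz":0,"yaw":0}]' --grip_force 60

```text
clock: 12.5
ee_pos: [0.4597, 0.411, 0.2232]
orientation: [3.141, 0.044, -0.0]
contact_force: [0.2, -0.4, 0.1]
grip_width: 0.256
```

Call:
play_rows --steps '[{"jaw":1,"dx":0,"dy":0,"dz":0.2,"yaw":0},{"jaw":1,"dx":0,"dy":0,"dz":0.5,"yaw":0},{"jaw":1,"dx":0,"dy":0,"dz":0.6,"yaw":0},{"jaw":1,"dx":0,"dy":-0.2,"dz":0.5,"yaw":0},{"jaw":1,"dx":0,"dy":-0.5,"dz":0.2,"yaw":0},{"jaw":1,"dx":0,"dy":-0.5,"dz":0,"yaw":0},{"jaw":1,"dx":0,"dy":-0.5,"dz":0,"yaw":0.1},{"jaw":1,"dx":0,"dy":-0.5,"dz":0,"yaw":0.16},{"jaw":1,"dx":0,"dy":-0.5,"dz":0,"yaw":0.18},{"jaw":1,"dx":0,"dy":-0.5,"dz":0,"yaw":0.18},{"jaw":1,"dx":0,"dy":-0.5,"dz":0,"yaw":0.18},{"jaw":1,"dx":0,"dy":-0.5,"dz":0,"yaw":0.18},{"jaw":1,"dx":0.1,"dy":-0.5,"dz":0,"yaw":0.18},{"jaw":1,"dx":0.1,"dy":-0.3,"dz":0,"yaw":0.18},{"jaw":1,"dx":0.1,"dy":-0.2,"dz":0,"yaw":0.18},{"jaw":1,"dx":0.1,"dy":-0.06,"dz":0,"yaw":0.18},{"jaw":1,"dx":0.068,"dy":0,"dz":0,"yaw":0.14},{"jaw":1,"dx":0,"dy":0,"dz":0,"yaw":0.074},{"jaw":1,"dx":0,"dy":0,"dz":0,"yaw":0},{"jaw":1,"dx":0,"dy":0,"dz":0,"yaw":0}]'

```text
clock: 15.0
ee_pos: [0.4947, 0.0165, 0.3736]
orientation: [2.266, 2.175, 0.0]
contact_force: [0.3, -0.5, -2.7]
grip_width: 0.257
```

```bash
python3 - <<'E'
from m import *
T=tcp();im=ctrl.capture("wrist");s=ctrl.capture("scene");print(tang(T),T[:3,3])
P=place(np.array([(-.14,-.22,.018),(.12,-.22,.018),(.12,.22,.018),(-.14,.22,.018)]),[.5747,.0135,-.037])
cv2.polylines(im,[np.round(proj("wrist",P,T)).astype(int)],True,(0,0,255),1)
u=T[2,3]-.2232
R=place(np.array([(-.045,-.21,.008+u),(.045,-.21,.008+u),(.045,.21,.008+u),(-.045,.21,.008+u)]),[T[0,3],T[1,3],tang(T)-np.pi/2])
cv2.polylines(im,[np.round(proj("wrist",R,T)).astype(int)],True,(0,255,0),1)
cv2.polylines(s,[np.round(proj("scene",R)).astype(int)],True,(0,255,0),1)
cv2.polylines(s,[np.round(proj("scene",P)).astype(int)],True,(0,0,255),1)
cv2.imwrite("pics/w3.png",np.hstack([cv2.resize(im,(400,300)),cv2.resize(s,(400,300))]))
E
```

```text
1.5297257806079072 [0.4946811  0.0165314  0.37361501]
```

View pics/w3.png

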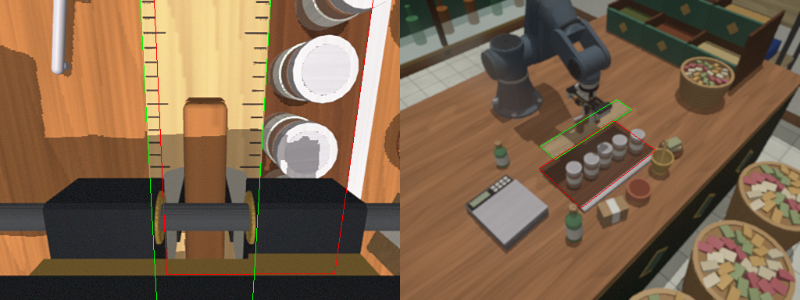

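```bash
python3 - <<'E'
from m import *
from scipy.ndimage import map_coordinates as mc
b=[.5747,.0135,-.037]
def edge(im,n,T,ys):
    g=im.min(2).astype(float);xs=np.arange(.095,.165,.0005);r=[]
    for y in ys:
        q=proj(n,place(np.c_[xs,0*xs+y,0*xs+.018],b),T)
        v=mc(g,[q[:,1],q[:,0]],order=1,mode="nearest");d=np.gradient(cv2.GaussianBlur(v[None],(0,0),3)[0])
        i=d.argmax();j=i+d[i:].argmin();r.append((xs[i],xs[j],y))
    return np.array(r)
ys=np.arange(-.2,.21,.05)
for f in("top0","scene0"):
    n=f[:-1];r=edge(cv2.imread(f"pics/{f}.png"),n,None,ys);print(n,np.round(r*1000,1).tolist(),np.polyfit(r[:,2],r[:,0],1))
T=tcp();im=ctrl.capture("wrist");print(np.round(edge(im,"wrist",T,np.arange(.03,.22,.03))*1000,1).tolist())
for cam in("top","scene"):
    im=ctrl.capture(cam);cv2.imwrite(f"pics/{cam}1.png",im);print(cam,np.round(edge(im,cam,None,ys)*1000,1)[:,:2].tolist())
# ruler angle from wrist region
ctrl.capture("wrist");L=ctrl.outline_of("ruler","wrist");print([ (d["confidence"],d["extent"]) for d in L[:2]])
m=L[0]["region"];u=T[2,3]-.2232+.008
c=ctrl.get_calibration("wrist");M=T@np.array(c["mount"]);f=H/2/np.tan(np.radians(c["fovy"])/2)
def up(a,bb):
    d=M[:3,:3]@np.array([(a-c["cx"])/f,-(bb-c["cy"])/f,-1]);return (M[:3,3]+d*(u-M[2,3])/d[2])[:2]
A=[];B=[]
for v in range(5,200,10):
    k=np.flatnonzero(m[v]); 
    if len(k)>20: A.append(up(k[0],v));B.append(up(k[-1]+1,v))
for P in(A,B):
    P=np.array(P);k=np.polyfit(P[:,1],P[:,0],1);print("edge slope",-k[0],"x at y=.0165:",np.polyval(k,.0165),np.std(P[:,0]-np.polyval(k,P[:,1])))
E
```

```text
top [[120.5, 143.5, -200.0], [120.0, 143.0, -150.0], [120.5, 142.5, -100.0], [121.0, 142.5, -50.0], [121.0, 143.0, -0.0], [121.0, 143.5, 50.0], [121.0, 143.0, 100.0], [122.0, 143.0, 150.0], [122.0, 142.5, 200.0]] [0.00433333 0.121     ]
scene [[115.5, 140.5, -200.0], [115.0, 141.0, -150.0], [115.5, 141.0, -100.0], [115.0, 141.0, -50.0], [115.0, 140.5, -0.0], [116.0, 141.5, 50.0], [115.0, 141.5, 100.0], [115.5, 141.5, 150.0], [113.5, 124.0, 200.0]] [-0.00216667  0.11511111]
[[120.0, 142.5, 30.0], [120.0, 142.5, 60.0], [120.0, 142.5, 90.0], [120.0, 142.5, 120.0], [120.5, 142.5, 150.0], [111.5, 139.5, 180.0], [107.0, 134.5, 210.0]]
top [[120.5, 143.5], [120.0, 143.0], [120.5, 142.5], [121.5, 142.0], [121.0, 143.0], [121.0, 143.5], [121.0, 143.0], [122.0, 143.0], [122.0, 142.5]]
scene [[115.0, 140.5], [115.0, 140.5], [115.5, 141.0], [115.5, 141.0], [115.0, 140.5], [116.0, 141.0], [115.0, 141.5], [115.5, 141.5], [113.0, 124.0]]
[(0.83, [176.5, 0.0, 346.4, 331.3])]
edge slope -0.040970311762303105 x at y=.0165: 0.44960165544228275 0.00039269827906139755
edge slope -0.0354301622339669 x at y=.0165: 0.5406742972747834 0.0002228253172667444
```

Call:
play_rows --steps '[{"jaw":1,"dx":0,"dy":0,"dz":-0.3,"yaw":0},{"jaw":1,"dx":0,"dy":0,"dz":-0.5,"yaw":0},{"jaw":1,"dx":0,"dy":0,"dz":-0.5,"yaw":0},{"jaw":1,"dx":0,"dy":0,"dz":-0.3,"yaw":0},{"jaw":1,"dx":0,"dy":0,"dz":-0.1,"yaw":0},{"jaw":1,"dx":0,"dy":0,"dz":-0.04,"yaw":0},{"jaw":1,"dx":0,"dy":0,"dz":0,"yaw":0},{"jaw":1,"dx":0,"dy":0,"dz":0,"yaw":0}]'

```text
clock: 16.35
ee_pos: [0.495, 0.0165, 0.2435]
orientation: [2.264, 2.176, 0.001]
contact_force: [0.6, 0.1, -3.5]
grip_width: 0.255
```

Call:
play_rows --steps '[{"jaw":1,"dx":0.05,"dy":-0.002,"dz":0,"yaw":0},{"jaw":1,"dx":0.08,"dy":-0.0032,"dz":0,"yaw":0},{"jaw":1,"dx":0.08,"dy":-0.0032,"dz":0,"yaw":0},{"jaw":1,"dx":0.08,"dy":-0.0032,"dz":0,"yaw":0},{"jaw":1,"dx":0.08,"dy":-0.0032,"dz":0,"yaw":0},{"jaw":1,"dx":0.08,"dy":-0.0032,"dz":0,"yaw":0},{"jaw":1,"dx":0.08,"dy":-0.0032,"dz":0,"yaw":0},{"jaw":1,"dx":0.08,"dy":-0.0032,"dz":0,"yaw":0},{"jaw":1,"dx":0.08,"dy":-0.0032,"dz":0,"yaw":0},{"jaw":1,"dx":0.08,"dy":-0.0032,"dz":0,"yaw":0},{"jaw":1,"dx":0.08,"dy":-0.0032,"dz":0,"yaw":0},{"jaw":1,"dx":0.08,"dy":-0.0032,"dz":0,"yaw":0},{"jaw":1,"dx":0.08,"dy":-0.0032,"dz":0,"yaw":0},{"jaw":1,"dx":0.08,"dy":-0.0032,"dz":0,"yaw":0},{"jaw":1,"dx":0.08,"dy":-0.0032,"dz":0,"yaw":0},{"jaw":1,"dx":0.05,"dy":-0.002,"dz":0,"yaw":0},{"jaw":1,"dx":0,"dy":0,"dz":0,"yaw":0},{"jaw":1,"dx":0,"dy":0,"dz":0,"yaw":0}]'

```text
clock: 18.6
ee_pos: [0.5855, 0.0129, 0.242]
orientation: [-2.262, -2.175, 0.005]
contact_force: [-8.4, -0.1, -0.3]
grip_width: 0.254
```

```bash
python3 - <<'E'
from m import *
b=[.5747,.0135,-.039]
def tob(p): c,s=np.cos(b[2]),np.sin(b[2]);d=np.array(p)-b[:2];return np.array([c*d[0]+s*d[1],-s*d[0]+c*d[1]])
T=tcp();print(tang(T)-np.pi/2,T[:3,3],tob(T[:2,3]))
t=ctrl.capture("top");s=ctrl.capture("scene");im=ctrl.capture("wrist");D=jars()
for n in D:
  for d in D[n]:
    x,c=fit({n:d["region"].astype(float)},cyl(.03,.095,.018),unproj(n,ctr(d["extent"]),.068))
    print(n,round(d["confidence"],2),np.round(tob(x)*1000,1),round(c,3))
# overlay: strip back edge and front line of jars
for x,col in((.121,(0,0,255)),(.141,(0,255,0))):
    P=place(np.array([(x,-.22,.018),(x,.22,.018)]),b)
    for a,n,tt in((im,"wrist",T),(s,"scene",None)): cv2.polylines(a,[np.round(proj(n,P,tt)*16).astype(int)],False,col,1,shift=4)
cs=cv2.resize(s[180:310,190:360],(400,306),interpolation=cv2.INTER_CUBIC)
cv2.imwrite("pics/w4.png",np.hstack([cv2.resize(im,(400,306)),cs]))
E
```

```text
-0.03942313255773122 [0.58548342 0.01292176 0.24200339] [ 0.01079777 -0.00015735]
top 0.83 [ 84.9 156.1] 0.045
top 0.68 [ 84.6 -81.8] 0.603
top 0.59 [  84.7 -160.1] 0.047
scene 0.74 [ 81.7 -78.7] 0.109
scene 0.69 [81.2 79. ] 0.239
scene 0.66 [ 81.9 158.4] 0.127
scene 0.61 [  81.5 -160. ] 0.051
scene 0.84 [82.1 -0.4] 0.214
```

View pics/w4.png

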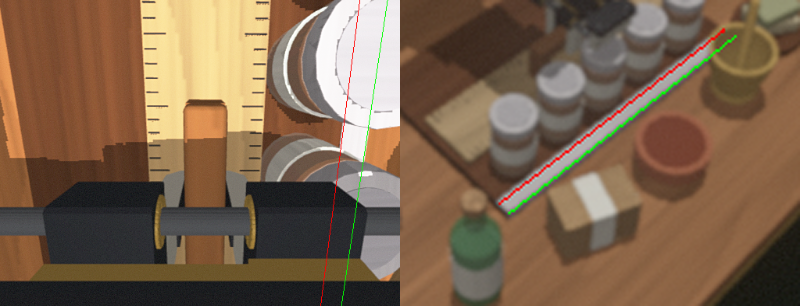

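Call:
play_rows --steps '[{"jaw":1,"dx":0.025,"dy":-0.001,"dz":0,"yaw":0},{"jaw":1,"dx":0.025,"dy":-0.001,"dz":0,"yaw":0},{"jaw":1,"dx":0.025,"dy":-0.001,"dz":0,"yaw":0},{"jaw":1,"dx":0,"dy":0,"dz":0,"yaw":0},{"jaw":1,"dx":0,"dy":0,"dz":0,"yaw":0}]'

```text
clock: 19.58
ee_pos: [0.5909, 0.0127, 0.242]
orientation: [-2.262, -2.174, 0.006]
contact_force: [-10.5, -0.1, 1.9]
grip_width: 0.257
```

Call:
play_rows --steps '[{"jaw":1,"dx":-0.1,"dy":0.004,"dz":0.01,"yaw":0},{"jaw":1,"dx":-0.3,"dy":0.012,"dz":0.02,"yaw":0},{"jaw":1,"dx":-0.4,"dy":0.016,"dz":0.05,"yaw":0},{"jaw":1,"dx":-0.3,"dy":0.012,"dz":0.2,"yaw":0},{"jaw":1,"dx":-0.1,"dy":0,"dz":0.5,"yaw":0},{"jaw":1,"dx":-0.05,"dy":0.1,"dz":0.6,"yaw":-0.1},{"jaw":1,"dx":-0.05,"dy":0.3,"dz":0.36,"yaw":-0.18},{"jaw":1,"dx":-0.05,"dy":0.3,"dz":0,"yaw":-0.18},{"jaw":1,"dx":-0.05,"dy":0.3,"dz":0,"yaw":-0.18},{"jaw":1,"dx":-0.05,"dy":0.3,"dz":0,"yaw":-0.18},{"jaw":1,"dx":-0.05,"dy":0.4,"dz":0,"yaw":-0.18},{"jaw":1,"dx":-0.05,"dy":0.5,"dz":0,"yaw":-0.18},{"jaw":1,"dx":-0.05,"dy":0.5,"dz":0,"yaw":-0.18},{"jaw":1,"dx":-0.05,"dy":0.5,"dz":0,"yaw":-0.18},{"jaw":1,"dx":0,"dy":0.5,"dz":0,"yaw":-0.18},{"jaw":1,"dx":0,"dy":0.5,"dz":0,"yaw":-0.15},{"jaw":1,"dx":0,"dy":0.5,"dz":0,"yaw":-0.05},{"jaw":1,"dx":0,"dy":0.35,"dz":0,"yaw":0},{"jaw":1,"dx":0,"dy":0.1,"dz":0,"yaw":0},{"jaw":1,"dx":0,"dy":0,"dz":0,"yaw":0}]'

```text
clock: 22.08
ee_pos: [0.4682, 0.402, 0.3731]
orientation: [3.141, 0.037, 0.0]
contact_force: [-0.5, -1.1, -2.8]
grip_width: 0.25
```

```bash
cat > chk.py <<'E'
from m import *
from scipy.ndimage import map_coordinates as mc
b=[.5747,.0135,-.039]
def tob(p): c,s=np.cos(b[2]),np.sin(b[2]);d=np.array(p)-b[:2];return np.array([c*d[0]+s*d[1],-s*d[0]+c*d[1]])
T=tcp();print(tang(T),T[:3,3])
I={n:ctrl.capture(n) for n in("top","scene")};D=jars()
for n in D:
  g=I[n].min(2).astype(float);xs=np.arange(.095,.165,.0005)
  for d in sorted(D[n],key=lambda d:d["extent"][0]):
    x,c=fit({n:d["region"].astype(float)},cyl(.03,.095,.018),unproj(n,ctr(d["extent"]),.068));p=tob(x)
    q=proj(n,place(np.c_[xs,0*xs+p[1]+.04,0*xs+.018],b));v=cv2.GaussianBlur(mc(g,[q[:,1],q[:,0]],order=1)[None],(0,0),3)[0]
    dv=np.gradient(v);i=dv.argmax();j=i+dv[i:].argmin()
    print(n,round(d["confidence"],2),"jar",np.round(p*1000,1),round(c,3),"strip",xs[i]*1e3,xs[j]*1e3,"front gap to back edge",round(((xs[i]+xs[j])/2-.01-p[0]-.03)*1e3,1))
a=cv2.resize(I["top"][120:250,150:350],(400,260),interpolation=cv2.INTER_CUBIC);s=cv2.resize(I["scene"][130:290,160:370],(400,305),interpolation=cv2.INTER_CUBIC)
cv2.imwrite("pics/chk%d.png"%(ctrl.observe()["clock"]*10),np.hstack([cv2.copyMakeBorder(a,0,45,0,0,0),s]))
E
python3 chk.py; ls pics
```

```text
0.023553206255660625 [0.46815697 0.40196757 0.37310721]
top 0.63 jar [ 92.2 158.3] 0.044 strip 97.0 142.00000000000006 front gap to back edge -12.7
top 0.8 jar [89.7 76.3] 0.076 strip 102.00000000000001 143.00000000000006 front gap to back edge -7.2
top 0.59 jar [90.7 -1.1] 0.103 strip 121.00000000000003 143.50000000000006 front gap to back edge 1.6
top 0.62 jar [ 90.1 -77.6] 0.047 strip 121.00000000000003 142.00000000000006 front gap to back edge 1.4
top 0.94 jar [  88.  -160.1] 0.063 strip 121.00000000000003 143.00000000000006 front gap to back edge 4.0
scene 0.74 jar [  86.  -160.5] 0.041 strip 115.50000000000001 140.50000000000003 front gap to back edge 2.0
scene 0.7 jar [ 85.7 -78.7] 0.067 strip 115.00000000000001 140.50000000000003 front gap to back edge 2.1
scene 0.82 jar [85.4  1.2] 0.084 strip 115.50000000000001 140.50000000000003 front gap to back edge 2.6
scene 0.57 jar [88.6 76.7] 0.134 strip 116.00000000000001 141.50000000000003 front gap to back edge 0.1
scene 0.89 jar [ 85.8 162. ] 0.226 strip 113.50000000000001 123.00000000000003 front gap to back edge -7.6
chk223.png
scene0.png
scene1.png
top0.png
top1.png
w1.png
w2.png
w3.png
w4.png
```

View pics/chk223.png

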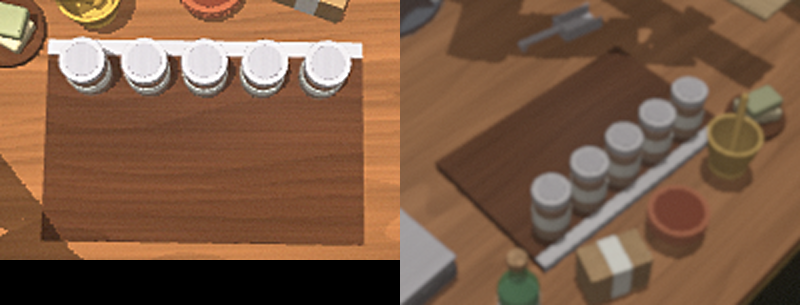

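Call:
play_rows --steps '[{"jaw":1,"dx":-0.12,"dy":0.12,"dz":-0.3,"yaw":0},{"jaw":1,"dx":0,"dy":0,"dz":-0.5,"yaw":0},{"jaw":1,"dx":0,"dy":0,"dz":-0.5,"yaw":0},{"jaw":1,"dx":0,"dy":0,"dz":-0.4,"yaw":0},{"jaw":1,"dx":0,"dy":0,"dz":-0.15,"yaw":0},{"jaw":1,"dx":0,"dy":0,"dz":-0.06,"yaw":0},{"jaw":1,"dx":0,"dy":0,"dz":-0.03,"yaw":0},{"jaw":1,"dx":0,"dy":0,"dz":-0.03,"yaw":0},{"jaw":1,"dx":0,"dy":0,"dz":0,"yaw":0},{"jaw":1,"dx":0,"dy":0,"dz":0,"yaw":0}]'

```text
clock: 23.62
ee_pos: [0.4592, 0.4112, 0.2258]
orientation: [-3.141, -0.036, -0.001]
contact_force: [0.3, -0.2, -2.8]
grip_width: 0.258
```

Call:
play_rows --steps '[{"jaw":1,"dx":0,"dy":0,"dz":-0.02,"yaw":0},{"jaw":1,"dx":0,"dy":0,"dz":-0.015,"yaw":0},{"jaw":1,"dx":0,"dy":0,"dz":0,"yaw":0}]'

```text
clock: 24.0
ee_pos: [0.4592, 0.4112, 0.2232]
orientation: [-3.141, -0.036, -0.0]
contact_force: [-2.2, -2.0, 3.1]
grip_width: 0.254
```

Call:
play_rows --steps '[{"jaw":0,"dx":0,"dy":0,"dz":0,"yaw":0},{"jaw":0,"dx":0,"dy":0,"dz":0,"yaw":0},{"jaw":0,"dx":0,"dy":0,"dz":0,"yaw":0},{"jaw":0,"dx":0,"dy":0,"dz":0,"yaw":0},{"jaw":0,"dx":0,"dy":0,"dz":0.1,"yaw":0},{"jaw":0,"dx":0,"dy":0,"dz":0.5,"yaw":0},{"jaw":0,"dx":0,"dy":0,"dz":0.7,"yaw":0},{"jaw":0,"dx":0,"dy":0,"dz":0.7,"yaw":0},{"jaw":0,"dx":0.2,"dy":-0.4,"dz":0.5,"yaw":0},{"jaw":0,"dx":0.2,"dy":-0.5,"dz":0.5,"yaw":0},{"jaw":0,"dx":0.2,"dy":-0.6,"dz":0,"yaw":0},{"jaw":0,"dx":0.2,"dy":-0.6,"dz":0,"yaw":0},{"jaw":0,"dx":0.2,"dy":-0.6,"dz":0,"yaw":0},{"jaw":0,"dx":0.2,"dy":-0.6,"dz":0,"yaw":0},{"jaw":0,"dx":0.2,"dy":-0.6,"dz":0,"yaw":0},{"jaw":0,"dx":0.2,"dy":-0.6,"dz":0,"yaw":0},{"jaw":0,"dx":0.2,"dy":-0.5,"dz":0,"yaw":0},{"jaw":0,"dx":0.2,"dy":-0.3,"dz":0,"yaw":0},{"jaw":0,"dx":0,"dy":0,"dz":0,"yaw":0},{"jaw":0,"dx":0,"dy":0,"dz":0,"yaw":0}]'

```text
clock: 26.5
ee_pos: [0.6088, 0.0143, 0.448]
orientation: [-3.141, -0.037, 0.0]
contact_force: [-0.2, 0.7, -0.3]
grip_width: 1.0
```

```bash
python3 - <<'E'
from h import *
T=tcp();im=ctrl.capture("wrist");print(tang(T),T[:3,3])
b=[.5747,.0135,-.039]
for x in(.121,.141):
    P=place(np.array([(x,-.22,.018),(x,.22,.018)]),b);cv2.polylines(im,[np.round(proj("wrist",P,T)*16).astype(int)],False,(0,0,255),1,shift=4)
for y in(-.16,-.079,0,.077,.158):
    P=place(cyl(.03,.095,.018)+[.091,y,0],b);q=proj("wrist",P,T)
    for k in(q[:40],q[40:]): cv2.polylines(im,[np.round(k*16).astype(int)],True,(0,255,0),1,shift=4)
cv2.imwrite("pics/w5.png",cv2.resize(im[:300],(800,469),interpolation=cv2.INTER_CUBIC))
E
```

```text
0.023300240579882107 [0.60882457 0.01425365 0.44804969]
```

View pics/w5.png

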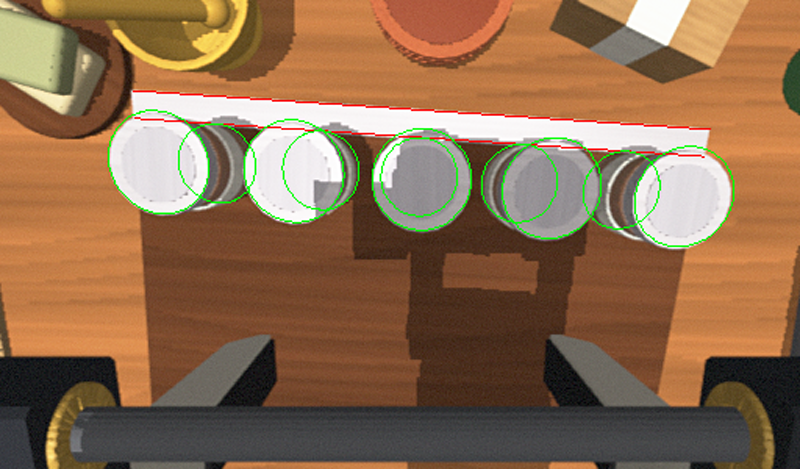

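The lids match circles predicted with the jar fronts 1 mm from the nominal strip edge (visible edge on the lower red line), so the row is straight and on the strip. Last I'll check the ruler and the bystanders.

```bash
python3 - <<'E'
from h import *
I={n:ctrl.capture(n) for n in("top","scene")}
L=ctrl.outline_of("ruler","top");print("ruler",L[0]["confidence"],fit({"top":hull(L[0]["region"])},box(.42,.09,0,.008),[.46,.41,3.17]))
for k in("bottle_back","bottle_right","mortar","clay_bowls","carton","scoop","soap_dish"):
    L=ctrl.outline_of(k,"top")
    for d in L[:1]: print(k,round(d["confidence"],2),np.round(unproj("top",ctr(d["extent"]),.03),3),np.round(d["extent"]))
cv2.imwrite("pics/end.png",np.hstack([cv2.resize(I["top"],(400,300)),cv2.resize(I["scene"],(400,300))]))
E
```

```text
ruler 0.56 (array([0.45973233, 0.41317647, 3.16881311]), np.float64(0.0465541583191994))
bottle_back 0.76 [ 0.286 -0.3  ] [360. 284. 385. 305.]
bottle_right 0.78 [ 0.766 -0.314] [350.  99. 384. 139.]
mortar 0.85 [0.786 0.19 ] [169.  99. 204. 134.]
carton 0.79 [ 0.788 -0.15 ] [290.  91. 327. 135.]
scoop 0.66 [ 0.509 -0.419] [365. 160. 457. 259.]
soap_dish 0.83 [0.738 0.285] [132. 114. 173. 155.]
```

View pics/end.png

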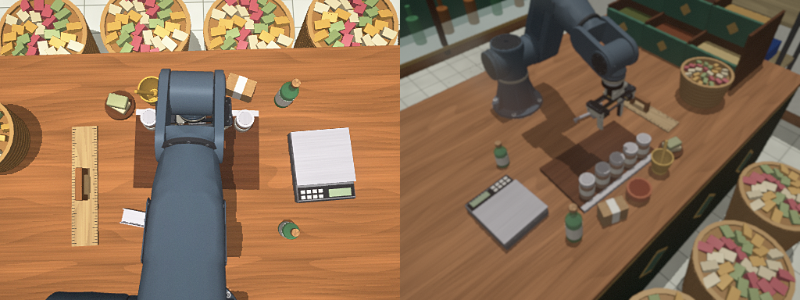

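Everything stands where it should, the ruler is flat to the left of the board, and the gripper is clear. Handing in.

```bash
python3 -c "
from plant import ctrl
print(ctrl.job_done(),ctrl.observe()['clock'])"
```

```text
the job is handed in; nothing more can be done
the job is handed in; nothing more can be done
```

The job is done and handed in at about 27 s of the 72 s allowed. I set the refilled jar down in the gap, touching down at about 4 N. With the ruler held by its handle, I pushed all five jars forward together. I then laid the ruler flat back in its original spot, left of the board.

**Row position:** In the last wrist picture all five lids match the predicted circles to about 1 mm. That puts the row straight, with the jar fronts on the back edge of the metal strip. The other estimates differ slightly:
- **Scene camera:** about 2 mm short of the edge.
- **Top camera:** 0 to 4 mm short; I took the spread between jars as noise.
- **Arm's own position:** within 0 to 1 mm of the edge.

I judged the average error to be about 1 mm and did not push again.

**Other things on the counter:** The ruler is within about 2 mm of where it started. The bottles, mortar, carton and soap dish matched their first positions within about 1 cm, which is the detector's scatter. In the last top view the clay bowls were not found because the arm hid them. The detector mistook the scale for the scoop. Both look unmoved in the pictures: the bowls in the last scene view, and the scoop in the scene view before the ruler was laid down and partly in the last top view.

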